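# Clamp a circuit board on the sloping inspection rest

### The arm

A 6-joint arm with a two-finger parallel gripper is mounted at the origin on the work surface. World frame = base frame: x ahead of the robot, y to its left, z up, the work surface at z = 0. Lengths are in m, angles in rad, forces in N, time in s.
With the tool pointing down it reaches from about 0.3 to 0.85 m from the base axis. Payload 5.4 kg.
Tool frame: the origin (TCP) lies at the very end of the fingers, on their centre line; the grasp point (between the pads) lies 19 mm behind it (bot.grip_point_offset is the z of the grasp point in the tool frame, in m); z points along the fingers, y is the line along which they close (so a half turn about z gives the same grasp; the last joint's range is limited). The gripper opens to 85 mm and grips with 20 to 120 N. Pads are 22 mm wide; open, the fingers measure 114 mm over their backs; the gripper's body (76 mm by 85 mm) begins 54 mm behind the grasp point. The pads swing forward as they close: fully open they stand 13 mm farther back than shut.
Start: joints at [0.913, 0.158, 1.597, -0, 1.386, -0.21], TCP at [0.249, 0.518, 0.231] pointing down, gripper open.
Joint ranges: [-2.91, 2.91], [-0.94, 2.29], [0.18, 2.7], [-1.29, 4.43], [0.17, 2.64], [-3, 3]. Speed limits (rad/s): [2.57, 2.57, 3.14, 3.14, 3.14, 3.14].

### API

Orientations are given as a 3x3 rotation matrix whose columns are the frame's x, y, z axes.
In Python, from plant import get_obs, eyes, order, bot gives the robot as it stands.
- The arm moves only by the shell command python3 -m creep 'ROWS' [OPENING]. ROWS is JSON, one flat list of numbers, 4 for each row, row after row: the shift along the tool's x, y, z in m, then the turn about the tool's z in rad. A call has 1 to 20 rows; each row shifts and turns the commanded pose from where the row before left it, along the tool's axes as they then stand; what a row does not reach is not made up. A row lasts 1/8 s, in which the tool goes at most 62.5 mm and 10.7 degrees, less where a joint would pass 70% of its speed; a pose out of reach is approached as far as the arm can. A call is refused whole if a number of a shift passes 0.0625 or a number of a turn 0.188, either way. A call with a gripper value outside its range is refused whole. OPENING is the opening in per cent of the stroke, from 0 (shut) to 100 (fully open), set as the call begins (- or left out, the last holds). The fingers move at their own pace and stop on an object; the grip force is fixed at half the most. Time passes only in rows, so rows that do not move let the fingers close. It gives the time, the measured TCP pose, the force, the opening and the grip force at its end, in the units of the state.
- get_obs(): the state, without advancing time (a new reading comes with each control period).
- eyes.capture(name): name is "side" or "top" or "wrist"; returns a dict with "color" (384x512x3 uint8, red, green, blue), "fovy" (degrees; the focal length in pixels is half the picture's height over the tangent of half this angle, whatever the lens; pixels are square), "cx", "cy" (the principal point, pixels), "pose" (4x4, takes a point from camera to world coordinates); the wrist camera has in their place "tool_from_camera" (4x4, takes a point from camera to tool coordinates, whose origin is the TCP and whose axes are the flange's). Camera axes: x right, y down, z forward; pixel columns grow to the right and rows downward; lengths in m; the calibration is good to about 2 mm. A picture is of the moment at which its call begins: read the wrist's pose just before it. There is no depth.
- order.sign_off(): hands the job in; it is judged then, once.
The state is a dict: "clock": time; "joint_positions": joint angles; "qvel": joint speeds; "joint_efforts": joint torques, N m; "position": TCP position; "orientation": TCP orientation; "force": force on the tool from outside, world axes, zero at the start; "moment": the same for the moment, N m; "opening": finger opening in m; "gripper_force": force on a finger pad.
Only numpy, scipy, OpenCV 4.12 (cv2) and the standard library are available. Lean on these libraries where they do the work, as an engineer would, in place of code of your own. Each camera call takes 0.05 s, during which the arm holds its last target. There are 200 camera calls.

### The job

Lay the circuit board with the blue heat sink flat on the two sloping rails of the clamp stand, white connector at the bottom against the yellow ledge and centred across the rails to within a centimetre; set it down gently without letting it fall, and let go. Then wind the handwheel by its red knob clockwise (seen from above), a full turn to its stop, so that the yellow jaw closes on the board. Leave everything else where it is.

Things in the scene. Friction and masses are not known exactly. Their poses are not given: they have to be found in the camera images.
- board: the board to clamp: green, black backing, 80 (x) x 100 (y) x 6 mm thick, about 220 g, flat on the table. BLUE finned heat sink in its middle: 50 mm along x, 30 along y, from 6 to 36 mm above the underside; grip it across the 30 mm. White connector 50 mm long along the -x edge, 14 mm high; all else is under 8 mm. Origin: centre of the underside, z out of its top
- board_connector (a point): top centre of the white connector, 34 mm from the board's centre towards its -x edge and 14 mm above its underside
- rest: sloping rest of the clamp stand: two steel rails 10 mm wide, 50 apart, rising 30 degrees away from the robot, yellow ledge 70 mm wide across the low end. x up the slope, y across, z square out of it. Origin: level with the rails' tops, 55 mm above the table, where the centre of the board's underside comes when home. Ledge face at x = -40 mm, 10 mm high; rails end at x = +86
- jaw_face (a point): middle of the face of the yellow jaw (70 mm wide) at the upper end of the rails, 4 mm above them. Open it is at x = +66 mm of the rest; the handwheel draws it down 3.6 mm per rad to +42. Its lip overhangs the face by 5 mm, 11 to 15 mm above the rails
- wheel (a joint): handwheel of the clamp, beside the rest on the same stand (170 mm to the rest's -y side), vertical axis; the value grows as it turns clockwise seen from above, from about 0 (open) to its stop at 6.68 rad (clamped), a little over one full turn
- wheel_axis (a point): on the handwheel's axis at the top face of its black disc (radius 55, 66 mm above the table)
- crank_grip (a point): middle of the upright red crank knob, 42 mm from the wheel's axis: diameter 18 mm, from 67 to 107 mm above the table (this point: 90). The knob spins freely on its pin: pinch it and lead it round without turning the gripper. At joint value 0 it stands on the robot's side of the axis
- board_silver: the other circuit board, same shape and size as board but with a bare silver heat sink; a bystander
- board_black: the other circuit board, same shape and size as board but with a black heat sink; a bystander
- driver_a: orange-handled screwdriver lying on the table, 170 mm long, about 25 mm thick; origin under its middle; a bystander
- driver_b: orange-handled screwdriver lying on the table, 150 mm long; a bystander
- bottle: white bottle with a blue cap, radius 28, 140 mm high, standing; a bystander
- bin: small open blue bin, 140 x 100 x 65 mm high; a bystander
- jar: amber glass jar with a metal lid, radius 30, 60 mm high, standing; a bystander
Not all that is in view belongs to the job. What is shaped like the board but orange is not meant.

How it is judged:
By the outcome, as a careful person would: the job done as asked, in the order asked, and still so for the second after the job is handed in, with the robot touching nothing.
It also fails if it takes over 54 s, if anything falls off the work surface, if the arm or the gripper's body presses on something with over 40 N, if the wrist force passes 120 N, or if a joint passes its speed limit or range.

## Working session

There is one attempt and no reset: what is moved stays moved. The work goes in short steps, Python scripts to look and compute and a shell command to move; the robot and the scene stay as the last step left them, time stands still between calls to the robot, and variables do not carry over. Pictures are saved under pics/ and viewed, at most 10 in all, crops included, and the job is handed in when it is done.

```bash
mkdir -p pics; ls; python3 - <<'E'
from plant import get_obs, eyes, order, bot
import cv2,numpy as np
o=get_obs();print(o['clock'],o['position'],o['orientation'],o['opening'],bot.grip_point_offset)
for n in ('top','side'):
    c=eyes.capture(n);cv2.imwrite(f'pics/{n}0.png',c['color'][:,:,::-1]);print(n,c['fovy'],c['cx'],c['cy'],np.round(c['pose'],4).tolist(),[k for k in c])
    np.savez(f'pics/{n}0.npz',**c)
E
```

```text
pics
0.0 [0.24859636 0.51782708 0.23030135] [[-9.01398231e-01  4.32989404e-01 -1.18502961e-03]
 [ 4.32990813e-01  9.01397128e-01 -1.47465307e-03]
 [ 4.29673131e-04 -1.84235660e-03 -9.99998211e-01]] 0.08576509915628214 -0.0187
top 45.22769785268759 255.2813936097675 192.48762119556392 [[0.0177, -0.9981, 0.0595, 0.4553], [-0.9997, -0.0188, -0.017, 0.0062], [0.0181, -0.0592, -0.9981, 1.3674], [0.0, 0.0, 0.0, 1.0]] ['color', 'fovy', 'cx', 'cy', 'pose']
side 54.70504909734848 258.00980017912883 196.13222659961045 [[0.857, -0.3646, 0.3642, 0.1263], [-0.515, -0.6316, 0.5796, -0.6971], [0.0187, -0.6842, -0.729, 0.948], [0.0, 0.0, 0.0, 1.0]] ['color', 'fovy', 'cx', 'cy', 'pose']
```

View pics/top0.png

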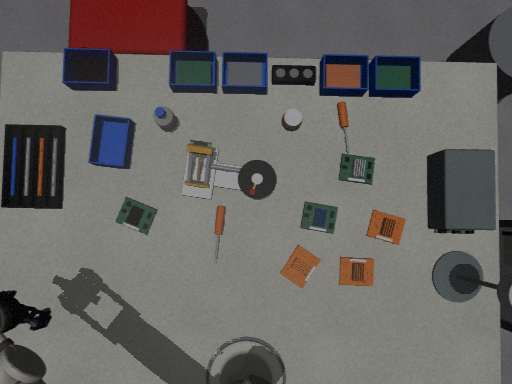

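View pics/side0.png

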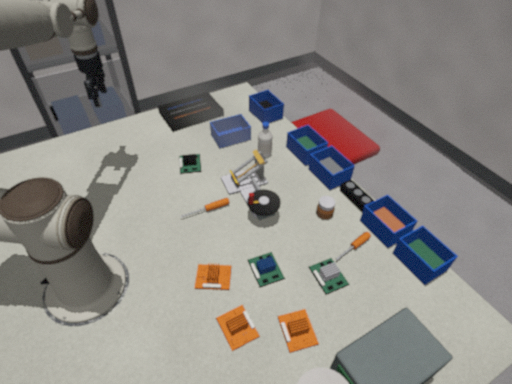

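The top view shows the blue-sink board at about (319,217) with its connector on the lower, robot-facing edge. The stand's rails are at (200,168), the wheel at (257,180), and the red knob at (253,188). The side view agrees. Next I'll measure these.

```bash
cat > h.py <<'E'
import numpy as np,cv2
def ray(c,u,v,T=None):
    T=c['pose'] if T is None else T
    f=c['color'].shape[0]/2/np.tan(np.radians(c['fovy'])/2)
    d=np.array([(u-c['cx'])/f,(v-c['cy'])/f,1.]);return T[:3,3],T[:3,:3]@d
def onz(c,u,v,z,T=None):
    o,d=ray(c,u,v,T);return o+d*(z-o[2])/d[2]
def blobs(c,lo,hi,roi,amin=8):
    x0,y0,x1,y1=roi;h=cv2.cvtColor(c['color'],cv2.COLOR_RGB2HSV)
    m=np.zeros(h.shape[:2],np.uint8);m[y0:y1,x0:x1]=cv2.inRange(h,lo,hi)[y0:y1,x0:x1]
    return [k for k in cv2.findContours(m,0,cv2.CHAIN_APPROX_NONE)[0] if len(k)>=amin]
E
python3 - <<'E'
from h import *
c=np.load('pics/top0.npz')
def show(nm,lo,hi,roi,z,amin=6):
    for k in blobs(c,lo,hi,roi,amin):
        (u,v),wh,a=cv2.minAreaRect(k);P=[onz(c,*p,z) for p in cv2.boxPoints(((u,v),wh,a))]
        e=np.array(P[1])-P[0];e2=np.array(P[2])-P[1]
        print(nm,len(k),np.round((u,v),1),np.round(onz(c,u,v,z)[:2],4),'sides',[(round(float(np.hypot(*q[:2])),4),round(float(np.degrees(np.arctan2(q[1],q[0]))),1)) for q in (e,e2)])
B=(295,195,345,240)
show('blue',(100,80,30),(130,255,255),B,.036)
show('green',(40,40,20),(95,255,200),B,.006)
show('white',(0,0,190),(180,60,255),B,.014)
S=(175,130,290,205)
show('yellow',(15,120,80),(35,255,255),S,.055,4)
show('red',(0,150,80),(8,255,255),S,.09,4)
show('black',(0,0,0),(180,255,60),S,.066,20)
im=c['color'][130:245,178:345,::-1]
cv2.imwrite('pics/crop0.png',cv2.resize(im,None,fx=4.7,fy=4.7,interpolation=cv2.INTER_CUBIC))
E
```

```text
blue 54 [320.2 217. ] [ 0.4671 -0.2056] sides [(0.0485, -8.9), (0.0319, -98.4)]
green 118 [318.7 217. ] [ 0.4673 -0.2058] sides [(0.0779, -9.2), (0.0978, -98.8)]
yellow 10 [254. 186.] [ 0.552  -0.0122] sides [(0.0057, -88.9), (0.0114, -179.0)]
yellow 49 [196.5 184. ] [0.5546 0.1517] sides [(0.0093, -6.6), (0.0664, -97.1)]
yellow 18 [198.9 161.5] [0.619  0.1466] sides [(0.026, -5.6), (0.0025, -96.0)]
yellow 59 [199.  148.7] [0.656 0.147] sides [(0.0212, -6.5), (0.0712, -97.0)]
red 14 [252.  191.5] [ 0.534  -0.0064] sides [(0.0111, -88.9), (0.0139, -179.0)]
black 108 [256.5 179. ] [ 0.5712 -0.0188] sides [(0.1051, -88.8), (0.1081, -179.1)]
black 27 [200.1 142.7] [0.6716 0.1434] sides [(0.0094, -7.9), (0.0355, -98.4)]
```

View pics/crop0.png

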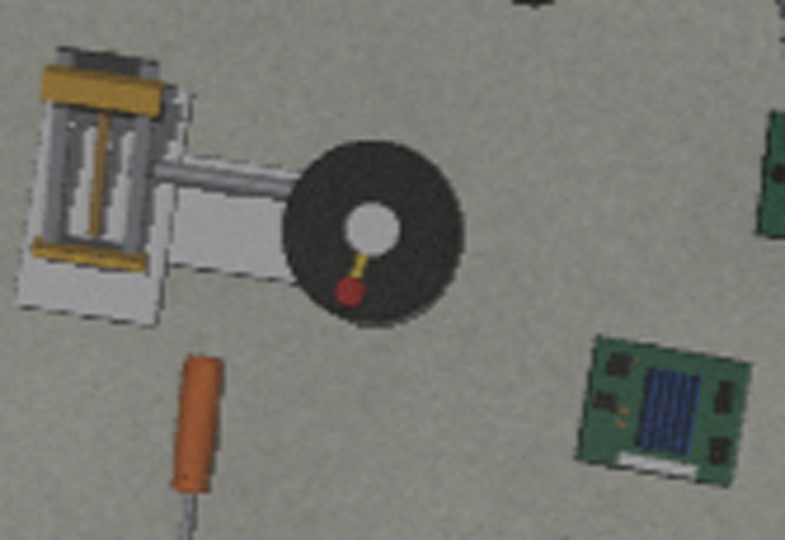

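The blue board's centre is at about (0.467, -0.206), yaw -9°, with the connector facing the robot. The rest's origin is near (0.595, 0.148), yaw -6.8°. The wheel axis is at (0.571, -0.019), with the knob at (0.533, -0.006). Now I'll work out the first move.

```bash
cat >> h.py <<'E'
def go(x,y,z,yaw_y=None):
    from plant import get_obs
    o=get_obs();R=np.array(o['orientation']);p=np.array(o['position']);t=0
    if yaw_y is not None:
        t=np.arctan2(R[1,1],R[0,1])-np.radians(yaw_y)
        t=(t+np.pi/2)%np.pi-np.pi/2
        c,s=np.cos(t),np.sin(t);R=R@np.array([[c,-s,0],[s,c,0],[0,0,1]])
    print('t',round(o['clock'],2),'at',np.round(p,4),'turn',round(t,4),'then shift',np.round(R.T@(np.array([x,y,z])-p),4),'open',round(o['opening'],4),'F',np.round(o['force'],1))
E
python3 - <<'E'
from h import *
from plant import eyes
go(.467,-.206,.13,81)
c=eyes.capture('wrist');print(c['fovy'],c['cx'],c['cy'],np.round(c['tool_from_camera'],3).tolist())
E
```

```text
t 0.1 at [0.2486 0.5179 0.2304] turn -0.2907 then shift [-0.329  -0.6806  0.1011] open 0.0848 F [-0.3  0.3  0.1]
64.05927745394793 251.59529576759024 197.82468251648493 [[0.001, -0.953, -0.304, 0.078], [1.0, 0.0, 0.001, -0.001], [-0.001, -0.304, 0.953, -0.143], [0.0, 0.0, 0.0, 1.0]]
```

```bash
python3 -m creep '[0,0,0,-0.145, 0,0,0,-0.145, -0.02,-0.042,0,0, -0.02,-0.042,0,0, -0.02,-0.042,0,0, -0.02,-0.042,0,0, -0.02,-0.042,0,0, -0.02,-0.042,0,0, -0.021,-0.043,0,0, -0.021,-0.043,0,0, -0.021,-0.043,0.01,0, -0.021,-0.043,0.01,0, -0.021,-0.043,0.01,0, -0.021,-0.043,0.01,0, -0.021,-0.043,0.015,0, -0.021,-0.043,0.015,0, -0.021,-0.043,0.015,0, -0.021,-0.043,0.015,0, 0,0,0,0, 0,0,0,0]' 100; python3 - <<'E'
from h import *
from plant import eyes,get_obs
go(.467,-.206,.13,81)
o=get_obs();c=eyes.capture('wrist')
T=np.eye(4);T[:3,:3]=o['orientation'];T[:3,3]=o['position'];T=T@c['tool_from_camera']
for nm,lo,hi,z in (('green',(40,60,20),(95,255,200),.006),('blue',(100,80,30),(130,255,255),.036),('white',(0,0,170),(180,60,255),.014)):
    for k in blobs(c,lo,hi,(0,0,512,384),60):
        (u,v),wh,a=cv2.minAreaRect(k);P=np.array([onz(c,*p,z,T) for p in cv2.boxPoints(((u,v),wh,a))])
        e=P[1]-P[0];e2=P[2]-P[1];print(nm,len(k),np.round((u,v)),np.round(P.mean(0)[:2],4),[(round(float(np.hypot(*q[:2])),4),round(float(np.degrees(np.arctan2(q[1],q[0]))),1)) for q in (e,e2)])
cv2.imwrite('pics/w1.png',c['color'][:,:,::-1])
E
```

```text
clock: 2.65
position: [0.4673, -0.2066, 0.131]
orientation: [[-0.988, 0.157, -0.001], [0.157, 0.988, 0.001], [0.001, 0.001, -1.0]]
force: [0.3, -0.4, 0.2]
opening: 0.0853
gripper_force: 0.0
t 2.65 at [ 0.4673 -0.2066  0.131 ] turn -0.001 then shift [0.0004 0.0005 0.001 ] open 0.0853 F [ 0.3 -0.4  0.2]
green 239 [193. 324.] [ 0.6045 -0.2902] [(0.0541, 107.0), (0.0791, 9.2)]
green 539 [250. 187.] [ 0.466  -0.2078] [(0.0783, 167.7), (0.0973, 81.0)]
blue 262 [250. 196.] [ 0.4635 -0.2077] [(0.029, 81.0), (0.0553, -8.1)]
white 73 [170. 314.] [ 0.5805 -0.308 ] [(0.0343, 83.4), (0.0065, -10.9)]
white 60 [500. 303.] [0.62   0.0204] [(0.0344, 160.7), (0.003, 54.2)]
white 147 [291. 269.] [ 0.549  -0.1809] [(0.0196, 130.0), (0.0359, 34.0)]
white 108 [268. 248.] [ 0.5235 -0.1996] [(0.0159, 165.2), (0.0219, 73.6)]
white 131 [329. 252.] [ 0.5361 -0.144 ] [(0.0324, 155.3), (0.0197, 58.8)]
white 99 [288. 238.] [ 0.5153 -0.1795] [(0.0285, 80.9), (0.0132, -6.1)]
white 76 [311. 230.] [ 0.511 -0.158] [(0.0098, 121.0), (0.0231, 28.1)]
white 103 [329. 219.] [ 0.5032 -0.1409] [(0.0162, 146.3), (0.0312, 51.5
[... 622 characters left out ...]
0.1243] [(0.0558, 135.9), (0.0309, 45.3)]
white 106 [410. 148.] [ 0.4491 -0.0682] [(0.0299, 122.2), (0.0154, 35.0)]
white 66 [155. 133.] [ 0.4036 -0.2776] [(0.0233, 154.1), (0.0093, 69.8)]
white 106 [394. 115.] [ 0.4203 -0.0808] [(0.0135, 93.3), (0.0199, 11.8)]
white 170 [290. 124.] [ 0.4138 -0.1664] [(0.0505, 126.8), (0.0151, 39.8)]
white 74 [419. 105.] [ 0.4151 -0.0605] [(0.0157, 173.7), (0.0136, 75.4)]
white 137 [378.  93.] [ 0.4011 -0.0938] [(0.0237, 127.4), (0.0233, 41.3)]
white 601 [244. 108.] [ 0.3959 -0.2014] [(0.0571, 128.1), (0.0517, 43.1)]
white 65 [183.  66.] [ 0.3565 -0.2434] [(0.0092, 128.0), (0.0143, 43.8)]
white 139 [81. 64.] [ 0.3429 -0.3218] [(0.0496, 87.7), (0.0075, -8.7)]
```

View pics/w1.png

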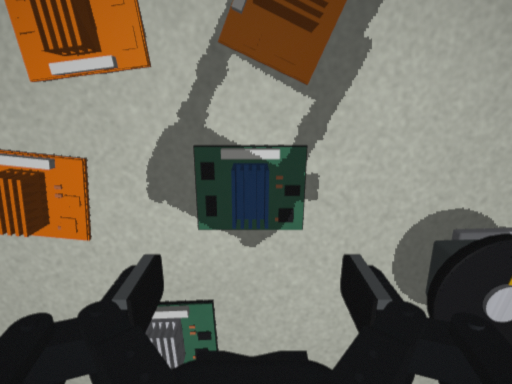

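The wrist view shows the blue board at (250,187), aligned and centred under the tool. The orange decoys and the silver board are clear of the fingers. I'll descend and grip.

```bash
python3 -m creep '[0.001,0,0.025,0, 0,0,0.025,0, 0,0,0.025,0, 0,0,0.02,0, 0,0,0.015,0, 0,0,0.011,0, 0,0,0,0]'; python3 -m creep '[0,0,0,0, 0,0,0,0, 0,0,0,0, 0,0,0,0, 0,0,0,0, 0,0,0,0]' 0
```

```text
clock: 3.58
position: [0.4664, -0.2064, 0.0099]
orientation: [[-0.988, 0.157, -0.001], [0.157, 0.988, 0.001], [0.001, 0.001, -1.0]]
force: [-0.3, 0.3, 0.0]
opening: 0.0853
gripper_force: 0.0
clock: 4.32
position: [0.4673, -0.2074, 0.011]
orientation: [[-0.988, 0.157, 0.001], [0.157, 0.988, -0.001], [-0.001, -0.001, -1.0]]
force: [-0.8, -0.0, 6.4]
opening: 0.0289
gripper_force: 61.5
```

```bash
python3 -m creep '[0,0,-0.01,0, 0,0,-0.025,0, 0,0,-0.035,0, 0,0,-0.04,0, 0,0,-0.04,0, 0,0.02,-0.01,0, 0,0.035,0,0, 0,0.04,0,0, 0,0.04,0,0, 0,0.04,0,0, 0,0.04,0,0, 0,0.025,0,-0.038, 0,0.01,0,0, 0,0,0,0, 0,0,0,0]'; python3 - <<'E'
from h import *
from plant import eyes,get_obs
go(.589,.149,.14,83.2)
o=get_obs();c=eyes.capture('wrist')
T=np.eye(4);T[:3,:3]=o['orientation'];T[:3,3]=o['position'];T=T@c['tool_from_camera']
np.savez('pics/w2.npz',T=T,**c)
cv2.imwrite('pics/w2.png',c['color'][:,:,::-1])
for k in blobs(c,(15,120,80),(35,255,255),(0,0,512,384),20):
    (u,v),wh,a=cv2.minAreaRect(k);print(len(k),np.round((u,v)),np.round(cv2.boxPoints(((u,v),wh,a))).tolist(),onz(c,u,v,.044,T),onz(c,u,v,.095,T))
E
```

```text
clock: 6.2
position: [0.5053, 0.0394, 0.1699]
orientation: [[-0.993, 0.121, -0.001], [0.121, 0.993, -0.0], [0.001, -0.0, -1.0]]
force: [0.5, -0.9, -2.3]
opening: 0.0283
gripper_force: 60.7
t 6.2 at [0.5053 0.0394 0.1699] turn -0.0022 then shift [-0.0702  0.1187  0.0298] open 0.0283 F [ 0.5 -0.9 -2.3]
42 [145. 380.] [[135.0, 383.0], [135.0, 377.0], [155.0, 377.0], [155.0, 383.0]] [ 0.71293486 -0.1073785   0.044     ] [ 0.6587481  -0.07777704  0.095     ]
45 [388. 348.] [[377.0, 342.0], [381.0, 338.0], [400.0, 354.0], [395.0, 359.0]] [0.70105661 0.1655065  0.044     ] [0.64912534 0.14329148 0.095     ]
123 [371. 263.] [[365.0, 235.0], [373.0, 235.0], [377.0, 292.0], [369.0, 292.0]] [0.59417157 0.1471815  0.044     ] [0.56253605 0.12844611 0.095     ]
140 [380. 224.] [[347.0, 220.0], [412.0, 220.0], [412.0, 228.0], [347.0, 228.0]] [0.55282726 0.15523869 0.044     ] [0.52904236 0.13497337 0.095     ]
203 [295. 122.] [[287.0, 167.0], [290.0, 77.0], [304.0, 77.0], [301.0, 167.0]] [0.44967768 0.08351093 0.044     ] [0.44547923 0.07686556 0.095     ]
270 [27. 53.] [[7.0, 68.0], [16.0, 31.0], [46.0, 38.0], [37.0, 76.0]] [ 0.37077458 -0.12540068  0.044     ] [ 0.38155856 -0.0923771   0.095     ]
```

View pics/w2.png

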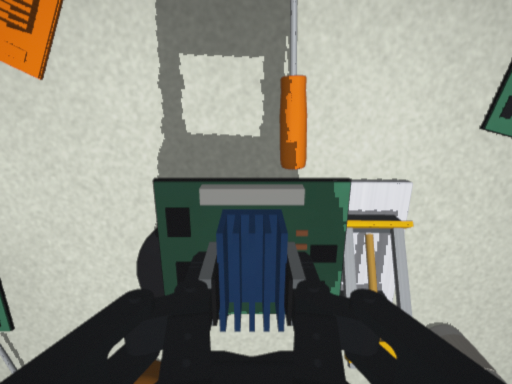

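The wrist view shows the board held squarely, with the connector towards the robot. The ledge at (380,224) and the screw at (371,263) agree with the rest pose to a few millimetres. I'll move over the rest, slightly upslope, and lower so the far edge meets the rails and the board pivots in the grip.

```bash
python3 -m creep '[-0.01,0.015,0,0, -0.02,0.03,0,0, -0.02,0.035,0,0, -0.015,0.025,0,0, -0.004,0.0125,0,0, 0,0,0.015,0, 0,0,0.025,0, 0,0,0.02,0, 0,0,0.012,0, 0,0,0.003,0, 0,0,0,0]'; python3 -m creep '[0,0,0.002,0, 0,0,0.002,0, 0,0,0.002,0, 0,0,0.002,0, 0,0,0.002,0, 0,0,0.001,0, 0,0,0.001,0, 0,0,0.001,0]'
```

```text
clock: 7.62
position: [0.5886, 0.1483, 0.0958]
orientation: [[-0.993, 0.12, 0.001], [0.12, 0.993, -0.0], [-0.001, 0.0, -1.0]]
force: [1.2, -0.1, -1.6]
opening: 0.0289
gripper_force: 60.7
clock: 8.62
position: [0.5884, 0.1485, 0.0845]
orientation: [[-0.993, 0.119, 0.0], [0.119, 0.993, -0.0], [-0.0, -0.0, -1.0]]
force: [-9.7, -0.0, 15.5]
opening: 0.0288
gripper_force: 63.0
```

```bash
python3 -m creep '[0,0,0.001,0, 0,0,0.001,0, 0,0,0.001,0, 0,0,0.001,0]'; python3 -m creep '[0,0,0.001,0, 0,0,0.001,0, 0,0,0.001,0, 0,0,0.001,0]'
```

```text
clock: 9.12
position: [0.5883, 0.1487, 0.0833]
orientation: [[-0.993, 0.119, -0.001], [0.119, 0.993, -0.001], [0.001, -0.001, -1.0]]
force: [-19.6, -1.3, 29.8]
opening: 0.029
gripper_force: 65.1
clock: 9.62
position: [0.5866, 0.1489, 0.0779]
orientation: [[-0.993, 0.119, -0.004], [0.119, 0.993, -0.0], [0.004, -0.001, -1.0]]
force: [-21.1, -1.4, 28.4]
opening: 0.0287
gripper_force: 67.7
```

```bash
python3 -m creep '[0,0,0.001,0, 0,0,0.001,0, 0,0,0.001,0, 0,0,0.001,0]'; python3 - <<'E'
from h import *
from plant import eyes
c=eyes.capture('side');im=c['color'][115:235,190:310,::-1]
cv2.imwrite('pics/s1.png',cv2.resize(im,None,fx=4.8,fy=4.8,interpolation=cv2.INTER_CUBIC))
E
```

```text
clock: 10.12
position: [0.5857, 0.149, 0.0731]
orientation: [[-0.993, 0.119, -0.007], [0.119, 0.993, -0.0], [0.007, -0.001, -1.0]]
force: [-22.6, 0.5, 26.4]
opening: 0.0292
gripper_force: 70.5
```

View pics/s1.png

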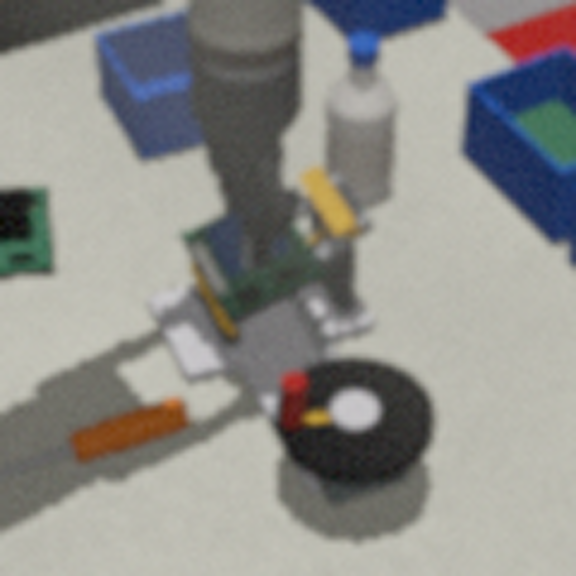

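The board is pivoting in the grip, about 15–20° so far, with its low edge above the ledge. I'll continue.

```bash
python3 -m creep '[-0.001,0,0.001,0, -0.001,0,0.001,0, -0.001,0,0.001,0, 0,0,0.001,0]'; python3 -m creep '[0,0,0.001,0, 0,0,0.001,0]'
```

```text
clock: 10.68
position: [0.5856, 0.1489, 0.0678]
orientation: [[-0.993, 0.118, -0.014], [0.118, 0.993, -0.0], [0.014, -0.002, -1.0]]
force: [-29.2, -1.3, 27.6]
opening: 0.0288
gripper_force: 76.5
clock: 10.92
position: [0.5856, 0.1489, 0.0664]
orientation: [[-0.993, 0.118, -0.014], [0.118, 0.993, -0.0], [0.014, -0.002, -1.0]]
force: [-32.4, -0.9, 33.2]
opening: 0.0291
gripper_force: 83.7
```

```bash
python3 -m creep '[0.002,0,0,0, 0.002,0,0,0, 0.001,0,0,0, 0,0,0,0]'; python3 - <<'E'
from h import *
from plant import eyes
c=eyes.capture('side');a=cv2.resize(c['color'][140:200,215:275,::-1],(400,400),interpolation=cv2.INTER_CUBIC)
w=eyes.capture('wrist')['color'][:,:,::-1]
b=cv2.resize(w[130:384,120:400],(400,363))
cv2.imwrite('pics/m2.png',np.hstack([a,cv2.copyMakeBorder(b,0,37,0,0,0)]))
E
```

```text
clock: 11.42
position: [0.5855, 0.1488, 0.0663]
orientation: [[-0.993, 0.119, -0.002], [0.119, 0.993, -0.0], [0.002, -0.001, -1.0]]
force: [-11.5, -0.0, 13.7]
opening: 0.0289
gripper_force: 80.5
```

View pics/m2.png

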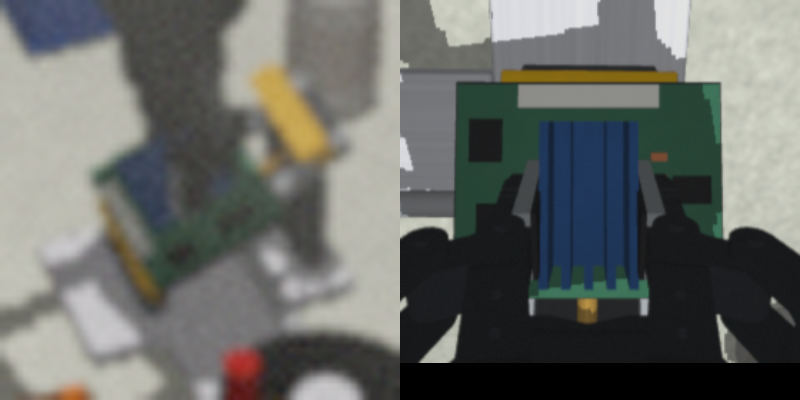

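The board looks nearly flat on the rails. It is centred, with ledge and connector both at column 589 in the wrist crop, and it sits a few millimetres above the ledge. I'll ease the pressure and slide it downslope to the ledge.

```bash
python3 -m creep '[0.0005,0,-0.001,0, 0.0018,0,0.001,0, 0.0018,0,0.001,0, 0,0,0,0]'; python3 -m creep '[0.0009,0,0.0005,0, 0.0009,0,0.0005,0, 0.0009,0,0.0005,0, 0,0,0,0]'
```

```text
clock: 12.02
position: [0.5844, 0.1491, 0.0656]
orientation: [[-0.993, 0.119, 0.005], [0.119, 0.993, -0.0], [-0.005, 0.0, -1.0]]
force: [-1.0, 0.6, 5.8]
opening: 0.0288
gripper_force: 79.3
clock: 12.52
position: [0.5818, 0.1494, 0.0642]
orientation: [[-0.993, 0.119, 0.006], [0.119, 0.993, -0.0], [-0.006, 0.001, -1.0]]
force: [-0.1, -0.1, 7.5]
opening: 0.0288
gripper_force: 79.3
```

```bash
python3 -m creep '[0.0009,0,0.0005,0, 0.0009,0,0.0005,0, 0,0,0,0]'; python3 -m creep '[0.0009,0,0.0005,0, 0.0009,0,0.0005,0, 0,0,0,0]'
```

```text
clock: 12.9
position: [0.58, 0.1497, 0.0631]
orientation: [[-0.993, 0.119, 0.006], [0.119, 0.993, -0.0], [-0.006, 0.001, -1.0]]
force: [-1.0, -0.3, 7.0]
opening: 0.0287
gripper_force: 79.3
clock: 13.28
position: [0.5782, 0.1499, 0.062]
orientation: [[-0.993, 0.119, 0.005], [0.119, 0.993, -0.0], [-0.005, 0.001, -1.0]]
force: [-1.2, 0.2, 6.2]
opening: 0.0291
gripper_force: 79.3
```

```bash
python3 -m creep '[0.0009,0,0.0005,0, 0.0009,0,0.0005,0, 0,0,0,0]'; python3 -m creep '[0.0009,0,0.0005,0, 0.0009,0,0.0005,0, 0,0,0,0]'
```

```text
clock: 13.65
position: [0.5764, 0.1501, 0.061]
orientation: [[-0.993, 0.119, 0.005], [0.119, 0.993, 0.0], [-0.005, 0.001, -1.0]]
force: [-1.4, 0.8, 5.4]
opening: 0.0288
gripper_force: 79.3
clock: 14.02
position: [0.5745, 0.1503, 0.06]
orientation: [[-0.993, 0.119, 0.005], [0.119, 0.993, -0.0], [-0.005, 0.001, -1.0]]
force: [0.3, -1.0, 6.8]
opening: 0.0288
gripper_force: 79.2
```

```bash
python3 - <<'E'
from h import *
from plant import eyes
c=eyes.capture('side');a=cv2.resize(c['color'][140:200,215:275,::-1],(400,400),interpolation=cv2.INTER_CUBIC)
w=eyes.capture('wrist')['color'][:,:,::-1]
b=cv2.resize(w[130:384,120:400],(400,363))
cv2.imwrite('pics/m3.png',np.hstack([a,cv2.copyMakeBorder(b,0,37,0,0,0)]))
E
```

```text
(no output)
```

View pics/m3.png

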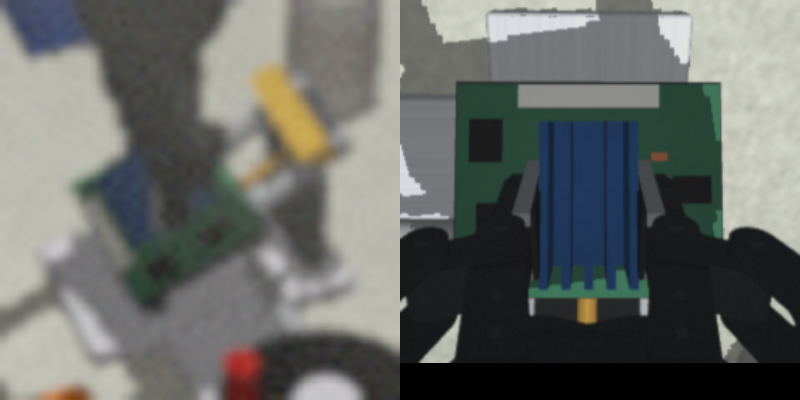

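The ledge at the low end is now hidden in both views. The board is tilted only about 20° and its low edge rode over the ledge instead of seating behind it. I'll lift, go back upslope further than before, and press it flat there before sliding down.

```bash
python3 -m creep '[0,0,-0.003,0, 0,0,-0.005,0, -0.004,0,-0.004,0, -0.006,0,-0.004,0, -0.006,0,-0.003,0, -0.004,0,-0.001,0, 0,0,0,0, 0,0,0,0]'; python3 - <<'E'
from h import *
from plant import eyes,get_obs
o=get_obs();c=eyes.capture('wrist');T=np.eye(4);T[:3,:3]=o['orientation'];T[:3,3]=o['position'];T=T@c['tool_from_camera']
np.savez('pics/w4.npz',T=T,**c)
w=c['color'][:,:,::-1]
s=eyes.capture('side');np.savez('pics/s4.npz',**s);a=cv2.resize(s['color'][140:200,215:275,::-1],(400,400),interpolation=cv2.INTER_CUBIC)
b=cv2.resize(w[130:384,120:400],(400,363))
cv2.imwrite('pics/m4.png',np.hstack([a,cv2.copyMakeBorder(b,0,37,0,0,0)]))
E
```

```text
clock: 15.12
position: [0.5918, 0.148, 0.0775]
orientation: [[-0.993, 0.119, -0.001], [0.119, 0.993, -0.0], [0.001, -0.0, -1.0]]
force: [-0.2, -0.1, -1.9]
opening: 0.0291
gripper_force: 77.9
```

View pics/m4.png

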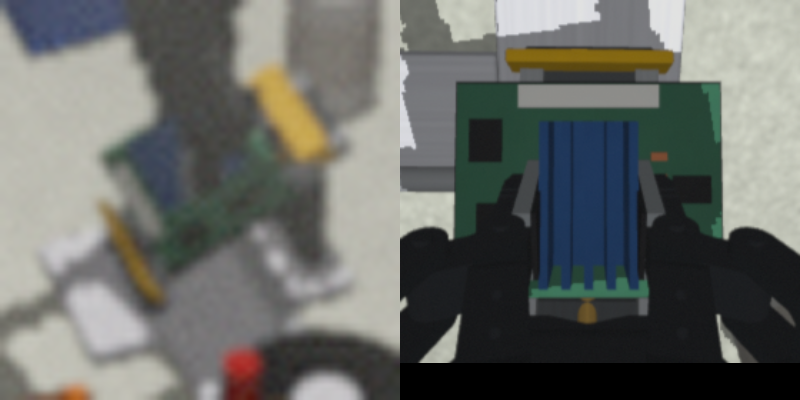

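The ledge is now visible beyond the board at wrist crop row 60, with the rails between, so the low edge is inside the ledge. I'll press down here.

```bash
python3 -m creep '[-0.001,0,0.002,0, -0.001,0,0.002,0, 0,0,0.002,0, 0,0,0.0015,0, 0,0,0.0015,0]'; python3 -m creep '[0,0,0.001,0, 0,0,0.001,0, 0,0,0.001,0]';  python3 -m creep '[0,0,0.001,0, 0,0,0.001,0]'
```

```text
clock: 15.85
position: [0.5944, 0.1477, 0.0713]
orientation: [[-0.993, 0.119, -0.0], [0.119, 0.993, -0.001], [-0.0, -0.0, -1.0]]
force: [-12.3, -1.2, 19.0]
opening: 0.0292
gripper_force: 81.2
clock: 16.23
position: [0.5944, 0.1478, 0.0708]
orientation: [[-0.993, 0.119, -0.0], [0.119, 0.993, -0.001], [-0.0, -0.001, -1.0]]
force: [-20.0, -1.7, 31.0]
opening: 0.029
gripper_force: 84.3
clock: 16.48
position: [0.5944, 0.1478, 0.0693]
orientation: [[-0.993, 0.119, -0.0], [0.119, 0.993, -0.001], [0.0, -0.001, -1.0]]
force: [-21.4, -3.2, 31.6]
opening: 0.0288
gripper_force: 88.8
```

```bash
python3 -m creep '[0,0,0.001,0, 0,0,0.001,0]';  python3 -m creep '[0,0,0.001,0, 0,0,0.001,0]'; python3 -m creep '[0,0,0.001,0]'
```

```text
clock: 16.73
position: [0.5944, 0.1478, 0.0678]
orientation: [[-0.993, 0.119, -0.0], [0.119, 0.993, -0.001], [0.0, -0.001, -1.0]]
force: [-19.4, -3.3, 30.0]
opening: 0.029
gripper_force: 93.9
clock: 16.98
position: [0.5939, 0.1478, 0.065]
orientation: [[-0.993, 0.119, -0.002], [0.119, 0.993, -0.001], [0.001, -0.001, -1.0]]
force: [-21.7, -2.3, 32.8]
opening: 0.0292
gripper_force: 93.1
clock: 17.1
position: [0.5939, 0.1478, 0.065]
orientation: [[-0.993, 0.118, -0.002], [0.118, 0.993, -0.001], [0.002, -0.002, -1.0]]
force: [-26.1, -3.3, 42.2]
opening: 0.0288
gripper_force: 94.4
```

Force rises without motion, so the board is probably flat. I'll ease off and check the tilt numerically.

```bash
python3 -m creep '[0.001,0,-0.002,0, 0.001,0,-0.001,0, 0,0,0,0]'; cat > tilt.py <<'E'
from h import *
from plant import eyes,get_obs
from scipy.optimize import brentq
import sys
def ana(c,o,tag):
    f=192/np.tan(np.radians(c['fovy'])/2);M=c['tool_from_camera'];h=cv2.cvtColor(c['color'],cv2.COLOR_RGB2HSV)
    g=cv2.inRange(h,(40,60,20),(95,255,255));y=cv2.inRange(h,(15,120,80),(35,255,255))
    r0=next(r for r in range(150,230) if (g[r,140:390]>0).sum()>120)
    cols=np.where(g[r0+3,120:420])[0]+120;w=cols.max()-cols.min()+1
    r1=max(r for r in range(250,384) if (g[r,215:290]>0).sum()>40)
    d=f*.1/w;n=M@[0,(r0-c['cy'])/f*d,d,1]
    dr=M[:3,:3]@[0,(r1+1-c['cy'])/f,1]
    k=lambda t:(n[0]-.08*np.cos(t)-M[0,3])/dr[0]
    F=lambda t:M[2,3]+k(t)*dr[2]-(n[2]-.08*np.sin(t))
    ts=np.radians(np.arange(0,60,.5));i=[j for j in range(len(ts)-1) if F(ts[j])*F(ts[j+1])<0]
    print(tag,'rows',r0,r1,'w',w,'low edge tool x,z',n[[0,2]].round(4),'tilt',[round(np.degrees(brentq(F,ts[j],ts[j+1])),1) for j in i],'minF',min(map(F,ts)).__round__(4))
    ys=np.argwhere(y[130:r0+2,140:380])
    if len(ys):print(' ledge rows',ys[:,0].min()+130,ys[:,0].max()+130,'cols',ys[:,1].min()+140,ys[:,1].max()+140,'board cols',cols.min(),cols.max())
c=np.load('pics/w4.npz');ana(c,None,'before')
go(.5785,.15,.061)
c=eyes.capture('wrist');ana(c,get_obs(),'now');cv2.imwrite('pics/w5.png',c['color'][:,:,::-1])
E
python3 tilt.py
```

```text
clock: 17.48
position: [0.5939, 0.1478, 0.0651]
orientation: [[-0.993, 0.119, 0.004], [0.119, 0.993, -0.001], [-0.004, -0.0, -1.0]]
force: [-5.0, -1.6, 13.5]
opening: 0.0291
gripper_force: 89.9
before rows 206 338 w 184 low edge tool x,z [0.0234 0.0149] tilt [np.float64(7.6)] minF -0.0098
 ledge rows 164 180 cols 194 310 board cols 160 343
t 17.48 at [0.5939 0.1478 0.0651] turn 0 then shift [0.0156 0.0004 0.004 ] open 0.0291 F [-5.  -1.6 13.5]
now rows 211 347 w 179 low edge tool x,z [0.0192 0.0184] tilt [np.float64(13.0)] minF -0.0159
 ledge rows 164 182 cols 190 314 board cols 162 340
```

```bash
sed -i 's/>120)/>60)/; s/^c=eyes.*/c=dict(np.load("pics\/w4.npz"));c["color"]=cv2.imread("pics\/w5.png")[:,:,::-1].copy();ana(c,None,"now")/' tilt.py; python3 tilt.py
```

```text
before rows 188 338 w 184 low edge tool x,z [0.0327 0.0179] tilt [np.float64(21.2)] minF -0.023
 ledge rows 164 180 cols 194 310 board cols 160 343
t 17.52 at [0.5939 0.1478 0.0651] turn 0 then shift [0.0156 0.0004 0.004 ] open 0.0293 F [-4.  -0.4 13.2]
now rows 195 347 w 178 low edge tool x,z [0.0274 0.0221] tilt [np.float64(28.6), np.float64(59.0)] minF -0.0281
 ledge rows 164 182 cols 190 314 board cols 163 340
```

The tilt is now 28.6°, effectively flat on the rails within measurement error. It is centred: board columns 163–340, ledge 190–314. The low edge is about 11 mm above the ledge, so I'll slide it down.

```bash
python3 -m creep '[0.0005,0,-0.001,0, 0.0013,0,0.00075,0, 0.0013,0,0.00075,0, 0.0013,0,0.00075,0, 0.0013,0,0.00075,0, 0,0,0,0]'; python3 -m creep '[0.0013,0,0.00075,0, 0.0013,0,0.00075,0, 0,0,0,0]';python3 -m creep '[0.0009,0,0.0005,0, 0.0009,0,0.0005,0, 0,0,0,0]'
```

```text
clock: 18.27
position: [0.5884, 0.1487, 0.0619]
orientation: [[-0.993, 0.119, 0.004], [0.119, 0.993, 0.0], [-0.004, 0.001, -1.0]]
force: [0.3, -0.2, 7.8]
opening: 0.0291
gripper_force: 89.1
clock: 18.65
position: [0.5863, 0.149, 0.0606]
orientation: [[-0.993, 0.12, 0.005], [0.12, 0.993, 0.0], [-0.005, 0.001, -1.0]]
force: [1.3, 0.5, 8.6]
opening: 0.029
gripper_force: 89.0
clock: 19.02
position: [0.5862, 0.1489, 0.0607]
orientation: [[-0.993, 0.12, 0.009], [0.12, 0.993, -0.0], [-0.009, 0.001, -1.0]]
force: [2.9, -1.0, 9.6]
opening: 0.0287
gripper_force: 89.1
```

```bash
python3 -m creep '[-0.0005,0,-0.001,0, -0.0005,0,-0.0005,0, 0,0,0,0]'; sed -i '/w4.npz"/d; /^c=np.load/d; /^go/d' tilt.py; cat >> tilt.py <<'E'
c=eyes.capture('wrist');ana(c,0,'now')
E
python3 tilt.py
```

```text
clock: 19.4
position: [0.5861, 0.1489, 0.0607]
orientation: [[-0.993, 0.12, 0.007], [0.12, 0.993, 0.0], [-0.007, 0.001, -1.0]]
force: [5.8, -0.4, 4.0]
opening: 0.0288
gripper_force: 88.1
now rows 195 347 w 178 low edge tool x,z [0.0274 0.0221] tilt [np.float64(28.6), np.float64(59.0)] minF -0.0281
 ledge rows 180 193 cols 188 315 board cols 163 340
```

```bash
python3 -m creep '[-0.0009,0,-0.0002,0, 0,0,0,0]'; python3 -m creep '[0,0,0,0, 0,0,0,0, 0,0,0,0]' 55; python3 tilt.py
```

```text
clock: 19.7
position: [0.5862, 0.1489, 0.0606]
orientation: [[-0.993, 0.12, 0.005], [0.12, 0.993, 0.0], [-0.005, 0.001, -1.0]]
force: [4.1, -0.1, 6.0]
opening: 0.0285
gripper_force: 88.6
clock: 20.08
position: [0.5829, 0.1489, 0.058]
orientation: [[-0.993, 0.119, -0.002], [0.119, 0.993, -0.0], [0.002, -0.0, -1.0]]
force: [-0.0, -0.3, -0.2]
opening: 0.0472
gripper_force: 0.0
now rows 202 352 w 179 low edge tool x,z [0.024 0.02 ] tilt [np.float64(24.8)] minF -0.026
 ledge rows 187 200 cols 189 316 board cols 163 341
```

Released without the board moving. I'll lift clear and move above the knob, keeping the orientation.

```bash
python3 -m creep '[0,0,-0.02,0, 0,0,-0.03,0, 0,0,-0.035,0, 0,0,-0.02,0, 0,0,0,0]'; python3 - <<'E'
from h import *
from plant import eyes
go(.533,-.006,.165,83.2)
c=eyes.capture('top')
for k in blobs(c,(40,60,20),(95,255,200),(170,130,230,205),25)+blobs(c,(0,150,80),(8,255,255),(225,150,290,205),4): 
    r=cv2.minAreaRect(k);print(np.round(r[0],1),np.round(r[1],1),round(r[2],1),onz(c,*r[0],.06).round(4))
E
```

```text
clock: 20.75
position: [0.5854, 0.149, 0.1664]
orientation: [[-0.993, 0.119, 0.004], [0.119, 0.993, 0.0], [-0.004, 0.001, -1.0]]
force: [-0.2, -0.0, -0.4]
opening: 0.0468
gripper_force: 0.0
t 20.75 at [0.5854 0.149  0.1664] turn -0.0011 then shift [ 0.0336 -0.1601  0.0011] open 0.0468 F [-0.2 -0.  -0.4]
[252.  191.5] [5. 4.] 90.0 [ 0.5359 -0.0067  0.06  ]
```

```bash
python3 -m creep '[0.003,-0.015,0,0, 0.007,-0.03,0,0, 0.008,-0.04,0,0, 0.008,-0.04,0,0, 0.006,-0.025,0,0, 0.002,-0.01,0,0, 0,0,0,0, 0,0,0,0]' 60; python3 - <<'E'
from h import *
from plant import eyes,get_obs
o=get_obs();c=eyes.capture('wrist');T=np.eye(4);T[:3,:3]=o['orientation'];T[:3,3]=o['position'];T=T@c['tool_from_camera']
def P(nm,ks,z):
    for k in ks: (u,v),r=cv2.minEnclosingCircle(k);q=cv2.minAreaRect(k);print(nm,len(k),round(u),round(v),round(r,1),np.round(q[1]),onz(c,*q[0],z,T).round(4)[:2])
P('red',blobs(c,(0,150,60),(8,255,255),(0,0,512,384),20),.09)
P('red top?',blobs(c,(0,150,60),(8,255,255),(0,0,512,384),20),.107)
P('black',blobs(c,(0,0,0),(180,255,60),(0,0,512,384),150),.066)
P('hub',blobs(c,(0,0,150),(180,40,255),(100,150,400,384),30),.066)
t=eyes.capture('top')
P2=[cv2.minAreaRect(k) for k in blobs(t,(40,60,20),(95,255,200),(170,130,230,205),25)]
for r in P2: print('board',np.round(r[0],1),np.round(r[1],1),round(r[2],1),onz(t,*r[0],.06).round(4))
im=np.hstack([cv2.resize(t['color'][125:205,170:250],(384,384),interpolation=cv2.INTER_CUBIC),c['color'][:,50:450]])
cv2.imwrite('pics/last.png',im[:,:,::-1]);np.savez('pics/w6.npz',T=T,**c)
E
```

```text
clock: 21.8
position: [0.5311, -0.0052, 0.1637]
orientation: [[-0.993, 0.119, -0.0], [0.119, 0.993, 0.0], [0.0, 0.0, -1.0]]
force: [0.2, 1.0, -0.4]
opening: 0.051
gripper_force: 0.0
red 98 250 212 18.7 [37. 23.] [ 0.5323 -0.0078]
red top? 98 250 212 18.7 [37. 23.] [ 0.5261 -0.0069]
black 163 18 281 35.0 [70. 20.] [ 0.5785 -0.2138]
black 182 472 244 35.6 [69. 16.] [0.5937 0.1796]
black 153 428 241 31.3 [62. 20.] [0.5864 0.1383]
black 2023 256 378 255.5 [200. 511.] [ 0.61   -0.0111]
hub 102 376 369 21.6 [29. 33.] [0.7222 0.0978]
hub 102 126 369 21.6 [33. 30.] [ 0.6917 -0.1501]
hub 387 254 310 70.9 [100. 124.] [ 0.6458 -0.0215]
hub 256 352 276 39.8 [79. 31.] [0.608  0.0813]
hub 93 239 248 18.4 [37. 22.] [ 0.5792 -0.0226]
hub 210 324 209 38.6 [46. 73.] [0.5507 0.053 ]
hub 136 384 171 24.5 [38. 32.] [0.5196 0.102 ]
hub 230 327 161 43.3 [38. 84.] [0.5126 0.0576]
hub 421 128 223 78.3 [151.  86.] [ 0.543  -0.0992]
board [197.3 170.5] [34.4 24.5] 8.1 [0.5926 0.1499 0.06  ]
```

View pics/last.png

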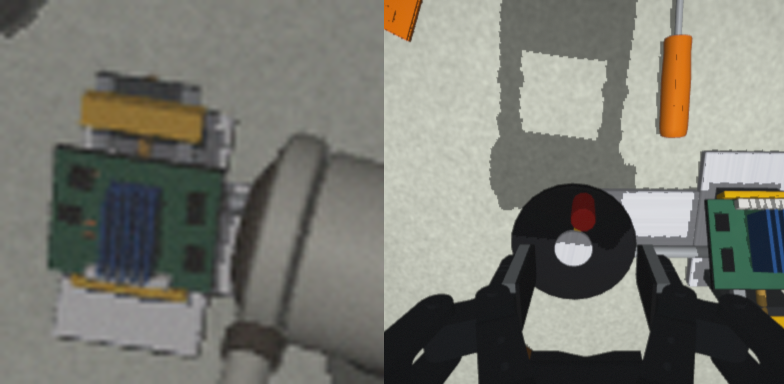

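The picture shows the board home on the rest. Its connector is against the ledge (left half, row 285) and it is centred, with a 70 mm projected length, so it lies flat at 30°. The knob is between the fingers at (583,212). I'll descend and pinch it.

```bash
python3 -m creep '[-0.002,-0.0015,0.02,0, 0,0,0.03,0, 0,0,0.025,0, 0,0,0.015,0, 0,0,0,0]'; python3 -m creep '[0,0,0,0, 0,0,0,0, 0,0,0,0, 0,0,0,0, 0,0,0,0]' 0
```

```text
clock: 22.52
position: [0.5323, -0.0071, 0.0731]
orientation: [[-0.993, 0.119, -0.002], [0.119, 0.993, 0.001], [0.002, 0.0, -1.0]]
force: [-0.3, -0.2, -0.3]
opening: 0.0512
gripper_force: 0.0
clock: 23.15
position: [0.5339, -0.0078, 0.0754]
orientation: [[-0.993, 0.119, 0.002], [0.119, 0.993, -0.0], [-0.002, -0.0, -1.0]]
force: [-1.1, 1.3, 5.8]
opening: 0.0166
gripper_force: 58.5
```

```bash
python3 -c "
import numpy as np
p=np.arange(.2,7.01,.2);d=np.diff(42*np.c_[np.cos(p),np.sin(p)],axis=0)
for a,b in zip(p[1:],d):print(round(a,1),b.round(1),end='; ')"
```

```text
0.4 [-2.5  8. ]; 0.6 [-4.   7.4]; 0.8 [-5.4  6.4]; 1.0 [-6.6  5.2]; 1.2 [-7.5  3.8]; 1.4 [-8.1  2.2]; 1.6 [-8.4  0.6]; 1.8 [-8.3 -1.1]; 2.0 [-7.9 -2.7]; 2.2 [-7.2 -4.2]; 2.4 [-6.3 -5.6]; 2.6 [-5.  -6.7]; 2.8 [-3.6 -7.6]; 3.0 [-2.  -8.1]; 3.2 [-0.3 -8.4]; 3.4 [ 1.3 -8.3]; 3.6 [ 2.9 -7.9]; 3.8 [ 4.4 -7.1]; 4.0 [ 5.8 -6.1]; 4.2 [ 6.9 -4.8]; 4.4 [ 7.7 -3.4]; 4.6 [ 8.2 -1.8]; 4.8 [ 8.4 -0.1]; 5.0 [8.2 1.6]; 5.2 [7.8 3.2]; 5.4 [7.  4.6]; 5.6 [5.9 5.9]; 5.8 [4.6 7. ]; 6.0 [3.1 7.8]; 6.2 [1.5 8.2]; 6.4 [-0.1  8.4]; 6.6 [-1.8  8.2]; 6.8 [-3.4  7.7]; 7.0 [-4.9  6.8];
```

```bash
python3 -m creep '[-0.0025,0.008,0,0, -0.004,0.0074,0,0, -0.0054,0.0064,0,0, -0.0066,0.0052,0,0, 0,0,0,0]'; python3 -m creep '[-0.0075,0.0038,0,0, -0.0081,0.0022,0,0, -0.0084,0.0006,0,0, -0.0083,-0.0011,0,0, 0,0,0,0]'
```

```text
clock: 23.78
position: [0.5561, 0.017, 0.0754]
orientation: [[-0.993, 0.119, 0.003], [0.119, 0.993, -0.0], [-0.003, 0.0, -1.0]]
force: [0.9, 0.2, 5.2]
opening: 0.0164
gripper_force: 58.7
clock: 24.4
position: [0.5888, 0.0181, 0.0754]
orientation: [[-0.993, 0.12, 0.003], [0.12, 0.993, -0.001], [-0.003, -0.0, -1.0]]
force: [1.5, -0.0, 7.5]
opening: 0.0163
gripper_force: 58.7
```

Forces are small and the knob follows the circle. I'll carry on round.

```bash
python3 -m creep '[-0.0079,-0.0027,0,0, -0.0072,-0.0042,0,0, -0.0063,-0.0056,0,0, -0.005,-0.0067,0,0, -0.0036,-0.0076,0,0, -0.002,-0.0081,0,0, -0.0003,-0.0084,0,0, 0.0013,-0.0083,0,0, 0,0,0,0]'; python3 -m creep '[0.0029,-0.0079,0,0, 0.0044,-0.0071,0,0, 0.0058,-0.0061,0,0, 0.0069,-0.0048,0,0, 0.0077,-0.0034,0,0, 0.0082,-0.0018,0,0, 0.0084,-0.0001,0,0, 0.0082,0.0016,0,0, 0,0,0,0]'
```

```text
clock: 25.52
position: [0.6125, -0.0373, 0.0754]
orientation: [[-0.993, 0.12, 0.002], [0.12, 0.993, -0.001], [-0.002, -0.001, -1.0]]
force: [-0.3, -0.6, 6.9]
opening: 0.0164
gripper_force: 59.1
clock: 26.65
position: [0.5567, -0.0595, 0.0754]
orientation: [[-0.993, 0.12, 0.002], [0.12, 0.993, -0.0], [-0.002, -0.0, -1.0]]
force: [-0.9, 0.4, 7.2]
opening: 0.0164
gripper_force: 59.0
```

```bash
python3 -m creep '[0.0078,0.0032,0,0, 0.007,0.0046,0,0, 0.0059,0.0059,0,0, 0.0046,0.007,0,0, 0.0031,0.0078,0,0, 0.0015,0.0082,0,0, 0,0,0,0]'; python3 -m creep '[-0.0001,0.0084,0,0, -0.0018,0.0082,0,0, 0,0,0,0]';  python3 -m creep '[-0.0015,0.0039,0,0, -0.0015,0.0039,0,0, 0,0,0,0]'
```

```text
clock: 27.52
position: [0.5317, -0.0192, 0.0753]
orientation: [[-0.993, 0.119, 0.003], [0.119, 0.993, -0.0], [-0.003, -0.0, -1.0]]
force: [-0.2, -0.4, 7.8]
opening: 0.0165
gripper_force: 58.9
clock: 27.9
position: [0.5358, -0.003, 0.0754]
orientation: [[-0.993, 0.119, 0.003], [0.119, 0.993, -0.0], [-0.003, -0.0, -1.0]]
force: [0.5, 0.8, 7.4]
opening: 0.0163
gripper_force: 58.9
clock: 28.28
position: [0.5376, 0.0005, 0.0753]
orientation: [[-0.993, 0.118, -0.003], [0.118, 0.993, -0.008], [0.002, -0.008, -1.0]]
force: [-9.6, -14.1, 12.7]
opening: 0.0162
gripper_force: 60.2
```

The stop is reached: 6.70 rad by geometry, with a tangential force of about 17 N. I'll ease the push, release, and rise.

```bash
python3 -m creep '[0.0008,-0.002,0,0, 0,0,0,0]'; python3 -m creep '[0,0,0,0, 0,0,0,0, 0,0,0,0]' 60; python3 -m creep '[0,0,-0.015,0, 0,0,-0.03,0, 0,0,-0.035,0, 0.01,-0.02,-0.02,0, 0.04,-0.04,0,0, 0.04,-0.04,0,0, 0.02,-0.02,0,0, 0,0,0,0, 0,0,0,0]'; python3 - <<'E'
from h import *
from plant import eyes
t=eyes.capture('top')
for nm,lo,hi,roi,z,a in (('board',(40,60,20),(95,255,200),(170,130,230,205),.06,25),('yellow',(15,120,80),(35,255,255),(175,130,230,205),.085,8),('red',(0,150,80),(8,255,255),(225,150,290,205),.105,4)):
    for k in blobs(t,lo,hi,roi,a):
        r=cv2.minAreaRect(k);print(nm,np.round(r[0],1),np.round(r[1],1),round(r[2],1),onz(t,*r[0],z).round(4))
E
```

```text
clock: 28.52
position: [0.5375, 0.0002, 0.0753]
orientation: [[-0.993, 0.119, -0.0], [0.119, 0.993, -0.004], [-0.0, -0.004, -1.0]]
force: [-4.2, -7.2, 11.0]
opening: 0.0159
gripper_force: 59.9
clock: 28.9
position: [0.5371, 0.0027, 0.0734]
orientation: [[-0.993, 0.119, -0.001], [0.119, 0.993, 0.0], [0.001, 0.0, -1.0]]
force: [-0.7, 0.2, 0.8]
opening: 0.0513
gripper_force: 0.0
clock: 30.02
position: [0.4149, -0.1036, 0.1748]
orientation: [[-0.993, 0.119, 0.002], [0.119, 0.993, -0.0], [-0.002, -0.0, -1.0]]
force: [0.0, 0.1, -0.6]
opening: 0.0514
gripper_force: 0.0
board [197.4 170.5] [34.8 24.1] 8.5 [0.5927 0.1495 0.06  ]
yellow [196.4 184.6] [23.3  2.1] 7.8 [0.5506 0.1486 0.085 ]
yellow [198.4 155.9] [24.8  8.2] 9.5 [0.6311 0.145  0.085 ]
red [249.  190.5] [5. 4.] 90.0 [0.5357 0.002  0.105 ]
```

The jaw has closed by about 20 mm horizontally, which matches 24 mm along the slope. The board hasn't moved, the knob is at its stop, and the gripper is clear.

```bash
python3 -c "
from plant import order
print(order.sign_off())"
```

```text
the job is handed in; nothing more can be done
None
```

I set the blue-heat-sink board on the rails against the ledge, centred, and released it, after one misplacement mended in the grip (its low edge first rode over the ledge); I then wound the handwheel to its stop, closing the jaw, and handed in after about 30 s (no verdict shown).

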